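# Preset a water sampling rig and stay on the needle valve

### The arm

A 6-joint arm with a two-finger parallel gripper is mounted at the origin on the work surface. World frame = base frame: x ahead of the robot, y to its left, z up, the work surface at z = 0. Lengths are in m, angles in rad, forces in N, time in s.
With the tool pointing down it reaches from about 0.3 to 0.875 m from the base axis. Payload 6.4 kg.
Tool frame: the origin (TCP) lies where the fingers leave the gripper's body, on its centre line; the fingertips stand 73 mm ahead of it and the grasp point (between the pads) lies 54 mm ahead of it; z points along the fingers, y is the line along which they close (so a half turn about z gives the same grasp; the last joint's range is limited). The gripper opens to 85 mm and grips with 20 to 120 N. Pads are 22 mm wide; open, the fingers measure 114 mm over their backs; the gripper's body (76 mm by 85 mm) begins 54 mm behind the grasp point. The pads swing forward as they close: fully open they stand 13 mm farther back than shut.
Start: joints at [0.939, 0.181, 1.607, -0, 1.354, -0.206], TCP at [0.237, 0.524, 0.304] pointing down, gripper open.
Joint ranges: [-2.99, 2.99], [-0.89, 2.07], [0.3, 2.58], [-1.14, 4.28], [0, 2.63], [-3.12, 3.12]. Speed limits (rad/s): [2.57, 2.57, 3.01, 3.14, 3.14, 3.14].

### API

Orientations are given as a unit quaternion [w, x, y, z].
In Python, from bench import ctrl gives the robot as it stands.
- The arm moves only by the tool carry_out, never from a script. Its argument "steps" is one flat list of numbers, 7 for each row, row after row: the shift along the tool's x, y, z in m, then the turn, a rotation vector about the tool's x, y, z in rad, then the opening, from 0 (shut) to 1 (fully open). In form: [dx, dy, dz, wx, wy, wz, claw, dx, dy, dz, wx, wy, wz, claw, ...]. A call has 1 to 20 rows; each row is the pose to reach, as a shift and turn from the pose commanded when the call began, along the tool's axes at that moment; what a row does not reach only later rows make up. A row lasts 1/10 s, in which the tool goes at most 50 mm and 8.59 degrees, less where a joint would pass 70% of its speed; a pose out of reach is approached as far as the arm can. A call with a gripper value outside its range is refused whole. The fingers move at their own pace and stop on an object; the grip force is fixed at half the most. Time passes only in rows, so rows that repeat a pose let the fingers close. It gives the time, the measured TCP pose, the force, the opening and the grip force at its end, in the units of the state.
- ctrl.get_obs(): the state, without advancing time (a new reading comes with each control period).
- ctrl.camera(name): name is "side" or "top"; returns the picture (420x560x3 uint8, red, green, blue); there is no depth.
- ctrl.camera_params(name): a dict with "vertical_fov" (degrees; the focal length in pixels is half the picture's height over the tangent of half this angle, whatever the lens; pixels are square), "cx", "cy" (the principal point, pixels), "cam_to_world" (4x4, takes a point from camera to world coordinates). Camera axes: x right, y down, z forward; pixel columns grow to the right and rows downward; lengths in m; the calibration is good to about 2 mm. A picture is of the moment at which its call begins. camera_params takes no time and is no camera call.
- ctrl.hand_in(): hands the job in; it is judged then, once.
The state is a dict: "time_s": time; "q": joint angles; "dq": joint speeds; "joint_efforts": joint torques, N m; "eef_pos": TCP position; "eef_rot": TCP orientation; "wrist_force": force on the tool from outside, world axes, zero at the start; "torque": the same for the moment, N m; "opening": opening from 0.0 (shut) to 1.0 (fully open); "grasp_force": force on a finger pad.
Only numpy, scipy, OpenCV 4.12 (cv2) and the standard library are available. Lean on these libraries where they do the work, as an engineer would, in place of code of your own. Each camera call takes 0.05 s, during which the arm holds its last target. There are 200 camera calls.

### The job

Get the sampling rig ready before the pump is started: set the blue lever of the inlet ball valve to half open (45 degrees between across the pipe and along it), then screw the needle valve's red T-handle clockwise until it seats and back it off a quarter turn. Finish while still holding the T-handle there, ready to shut it when the water comes; leave the bottles standing where they are.

Things in the scene. Friction and masses are not known exactly. Their poses are not given: they have to be found in the camera images.
- lever (a joint): Blue lever of the inlet ball valve, turning about a vertical axis: 0 = across the pipe on the robot's side (shut), 1.571 = along the pipe, pointing away from the needle valve (open). It turns clockwise seen from above as the value grows, with stops at both ends. It begins between 0 and 0.5, moves at about 4 N at the blue sleeve and stays where it is left.
- lever_grip (a point): Centre of the lever's blue sleeve, 80 mm from the lever's axis. The sleeve is 66 mm long (47 to 112 mm from the axis), 18 mm wide and 10 mm thick, level, 205 mm above the bench; 25 to 45 mm of free space lies under it. The point's -x axis points outwards along the lever, z up.
- lever_hinge (a point): Point on the lever's vertical axis, at the height of the sleeve's centre. x is level and across the pipe, away from the robot's side; y runs along the pipe, away from the needle valve (the rig may stand turned by up to 0.35 rad). Half-way between the two valves stands a 50 mm pressure gauge, its top 232 mm above the bench.
- thandle (a joint): T-handle of the needle valve, turning about a vertical axis. 0 = seated (a firm stop), growing as it opens, counter-clockwise seen from above; a quarter turn is 1.571. It begins 0.7 to 1.8 open, takes about 0.1 N m to turn, stays where it is left and does not rise noticeably. The direction of its bar when seated differs from rig to rig.
- thandle_grip (a point): Middle of the T-handle's red bar, on the turning axis, 238 mm above the bench, 240 mm along the pipe from the lever's axis. The bar is 62 mm long, 10 mm wide and high, on a 9 mm stem with a 15 mm collar reaching 8 mm below the bar's centre; the packing nut (20 mm across) begins 42 mm below the bar's centre. x lies along the bar, z up.
- sample_bottle_mid (a point): Centre (half-way up) of the small open white sample bottle, 54 mm across and 94 mm high, standing on the rig's base plate under the spout, 80 mm along the pipe beyond the T-handle; leave it standing.
- glass_bottle_mid (a point): Centre (half-way up) of a clear glass bottle with a white cap, 86 mm across and 176 mm high, standing on the bench behind the rig; leave it standing.
- wide_bottle_mid (a point): Centre (half-way up) of a white plastic bottle with a red cap, 82 mm across and 165 mm high, standing on the bench behind the rig; leave it standing.
Not all that is in view belongs to the job. Leave any orange or pink look-alike of the part that bears sample_bottle_mid alone.

How it is judged:
On the way, in this order (a step that is already met when the one before it is completed fails the run):
1. the inlet lever is set half open (value of joint lever between 0.645 and 0.925 rad), for 0.3 s.
2. the needle valve is screwed in to its seat, the lever still half open (all of step 1 and value of joint thandle below 0.04 rad), for 0.1 s.
At the end, for the whole second after the job is handed in: The T-handle stands a quarter turn (1.571, within 0.2 rad) off its seat, at rest, with the fingers gripping it by more than 2 N near the middle of its bar (grasp point within 40 mm); the lever is at 45 degrees (0.785, within 0.14 rad); the three bottles stand upright (all of step 1 and value of joint thandle between 1.37 and 1.77 rad and velocity of joint thandle between -0.1 and 0.1 rad/s and contact force between the fingers and thandle above 2 N and distance between the grasp point and thandle_grip below 0.04 m and angle between each of sample_bottle_mid, glass_bottle_mid, wide_bottle_mid's own z axis and vertical below 0.2 rad); the arm keeps its last pose, push and grip.
It fails at once if a bottle is knocked over or shifted by more than 30 mm (distance of any of sample_bottle_mid, glass_bottle_mid, wide_bottle_mid from where it was at the start of the episode above 0.03 m or angle between any of sample_bottle_mid, glass_bottle_mid, wide_bottle_mid's own z axis and vertical above 0.6 rad).
It also fails if it takes over 72 s, if anything falls off the work surface, if the arm or the gripper's body presses on something with over 40 N, if the wrist force passes 120 N, or if a joint passes its speed limit or range.

## Working session

There is one attempt and no reset: what is moved stays moved. The work goes in short steps, Python scripts to look and compute and a tool call to move; the robot and the scene stay as the last step left them, time stands still between calls to the robot, and variables do not carry over. Pictures are saved under pics/ and viewed, at most 10 in all, crops included, and the job is handed in when it is done.

Besides the shell and the picture viewer there is one more tool, called as a command line: name --argument value ..., lists and objects as JSON in quotes. carry_out: Moves the arm, as the interface text tells. Its arguments: {"type":"object","properties":{"steps":{"type":"array"}},"required":["steps"]}

```bash
mkdir -p pics
python3 - <<'E'
from bench import ctrl
import cv2,numpy as np
for n in("top","side"):
    cv2.imwrite(f"pics/{n}0.png",ctrl.camera(n)[:,:,::-1]); p=ctrl.camera_params(n)
    print(n,p["vertical_fov"],p["cx"],p["cy"],np.round(p["cam_to_world"],3).tolist(), [k for k in p])
o=ctrl.get_obs();print(o["time_s"],o["eef_pos"],o["eef_rot"],o["opening"])
E
```

```text
top 48.939976392668335 280.62291194879134 214.81245596156924 [[0.022, -0.988, 0.155, 0.45], [-0.999, -0.027, -0.027, -0.011], [0.03, -0.154, -0.988, 0.93], [0.0, 0.0, 0.0, 1.0]] ['vertical_fov', 'cx', 'cy', 'cam_to_world']
side 57.91085745451762 278.54170486668716 213.35365561591522 [[0.792, -0.4, 0.462, 0.264], [-0.611, -0.509, 0.607, -0.414], [-0.007, -0.762, -0.647, 0.592], [0.0, 0.0, 0.0, 1.0]] ['vertical_fov', 'cx', 'cy', 'cam_to_world']
0.1 [0.23724413 0.52333444 0.30305159] [-3.17917519e-04  2.11284328e-01  9.77424306e-01 -7.47019840e-04] 1.0064792602772041
```

View pics/top0.png

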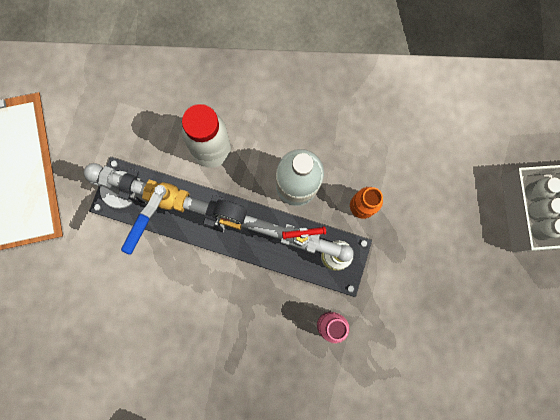

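View pics/side0.png

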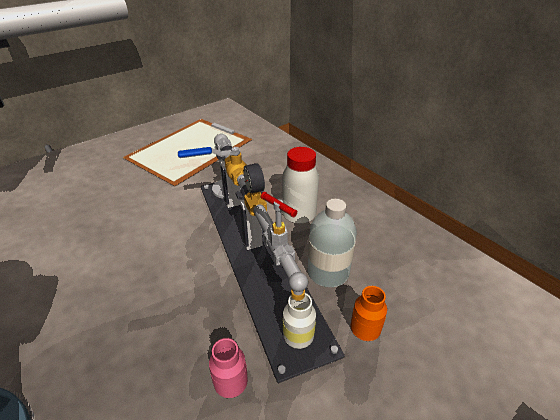

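Top view: blue sleeve from about (145,218) to (128,250), red bar from (283,235) to (326,230), lever axis near (160,190). The clear glass bottle (300,175) and the red-capped bottle (205,135) stand behind the rig. Next I segment by colour and triangulate.

```bash
cat > h.py <<'E'
from bench import ctrl
import cv2,numpy as np
def ray(n,uv):
    p=ctrl.camera_params(n);f=210/np.tan(np.radians(p["vertical_fov"])/2);M=np.array(p["cam_to_world"])
    d=M[:3,:3]@np.array([(uv[0]-p["cx"])/f,(uv[1]-p["cy"])/f,1]);return M[:3,3],d
def atz(n,uv,z):
    o,d=ray(n,uv);return o+d*(z-o[2])/d[2]
def tri(a,b):
    (o1,d1),(o2,d2)=ray("top",a),ray("side",b)
    s=np.linalg.lstsq(np.c_[d1,-d2],o2-o1,rcond=None)[0];p,q=o1+s[0]*d1,o2+s[1]*d2
    return (p+q)/2,np.linalg.norm(p-q)
def blob(im,col,roi):
    x0,y0,x1,y1=roi;h=cv2.cvtColor(im,cv2.COLOR_RGB2HSV);H,S,V=[h[...,i].astype(int) for i in range(3)]
    m=((H>105)&(H<125)&(S>150)&(V>60)) if col=="b" else (((H<5)|(H>174))&(S>170)&(V>90))
    k=np.zeros_like(m);k[y0:y1,x0:x1]=1;m=(m&k).astype(np.uint8)
    n,l,st,c=cv2.connectedComponentsWithStats(m);i=1+np.argmax(st[1:,4]);ys,xs=np.nonzero(l==i)
    (c,wh,a)=r=cv2.minAreaRect(np.c_[xs,ys].astype(np.float32));B=cv2.boxPoints(r)
    e=[(B[j]+B[(j+1)%4])/2 for j in range(4)]
    e=(e[0],e[2]) if np.linalg.norm(e[0]-e[2])>np.linalg.norm(e[1]-e[3]) else (e[1],e[3])
    return np.array(c),e,wh,len(xs)
E
python3 - <<'E'
from h import *
t,s=cv2.imread("pics/top0.png")[:,:,::-1],cv2.imread("pics/side0.png")[:,:,::-1]
for col,z,rt,rs in(("b",.205,(100,180,180,270),(160,130,230,170)),("r",.238,(270,220,340,245),(250,185,310,225))):
    a=blob(t,col,rt);b=blob(s,col,rs);print(col,a,b[0])
    print(" tri",tri(a[0],b[0])," plane",atz("top",a[0],z),atz("side",b[0],z),"ends",[atz("top",e,z) for e in a[1]])
print("axis",atz("top",(160,190),.205),"glass cap",tri((303,163),(336,206)),"red cap",tri((201,122),(301,156)))
print("glass base side", tri((303,163),(336,206)))
E
```

```text
b (array([134.79324341, 233.89056396]), (array([144.44998, 215.65002], dtype=float32), array([125.13649, 252.1311 ], dtype=float32)), (11.073342323303223, 41.27809524536133), 457) [194.46157837 151.69230652]
 tri (array([0.52601467, 0.19782895, 0.20459078]), np.float64(0.0025766819152494656))  plane [0.52714864 0.19718849 0.205     ] [0.52457435 0.1977342  0.205     ] ends [array([0.55638761, 0.18416292, 0.205     ]), array([0.49829953, 0.21004044, 0.205     ])]
r (array([303.67694092, 232.41540527]), (array([325.2154, 229.7231], dtype=float32), array([282.1385 , 235.10771], dtype=float32)), (6.4498066902160645, 43.41215896606445), 250) [278.28289795 203.87394714]
 tri (array([ 0.53139707, -0.06428504,  0.23720797]), np.float64(0.00250151089890532))  plane [ 0.53238907 -0.06486777  0.238     ] [ 0.52960543 -0.06460962  0.238     ] ends [array([ 0.53733759, -0.09747906,  0.238     ]), array([ 0.52746365, -0.03240866,  0.238     ])]
axis [0.59826815 0.16243678 0.205     ] glass cap (array([ 0.65741881, -0.06623087,  0.17098475]), np.float64(0.003390215518512072)) red cap (array([0.72807176, 0.11123904, 0.15963719]), np.float64(0.003947353421108928))
glass base side (array([ 0.65741881, -0.06623087,  0.17098475]), np.float64(0.003390215518512072))
```

carry_out --steps '[-0.04, -0.018, 0, 0, 0, 0, 1, -0.08, -0.036, 0, 0, 0, 0, 1, -0.12, -0.053, 0, 0, 0, 0, 1, -0.16, -0.071, 0, 0, 0, 0, 1, -0.2, -0.089, 0, 0, 0, 0, 1, -0.24, -0.107, 0, 0, 0, 0, 1, -0.28, -0.125, 0, 0, 0, 0, 0.7, -0.32, -0.143, 0, 0, 0, 0, 0.7, -0.36, -0.16, 0, 0, 0, 0, 0.7, -0.398, -0.177, 0, 0, 0, 0, 0.7, -0.398, -0.177, 0, 0, 0, 0, 0.7, -0.398, -0.177, 0, 0, 0, 0, 0.7, -0.398, -0.177, 0.02, 0, 0, 0, 0.7, -0.398, -0.177, 0.042, 0, 0, 0, 0.7, -0.398, -0.177, 0.042, 0, 0, 0, 0.7, -0.398, -0.177, 0.042, 0, 0, 0, 0.7]'

```text
time_s: 1.7
eef_pos: [0.526, 0.1991, 0.2619]
eef_rot: [-0.001, 0.211, 0.978, -0.0]
wrist_force: [-0.0, 0.1, 0.9]
opening: 0.703
grasp_force: 0.0
```

carry_out --steps '[0, 0, 0, 0, 0, 0, 0, 0, 0, 0, 0, 0, 0, 0, 0, 0, 0, 0, 0, 0, 0, 0, 0, 0, 0, 0, 0, 0, 0, 0, 0, 0, 0, 0, 0, 0, 0, 0, 0, 0, 0, 0, 0, 0, 0, 0, 0, 0, 0, 0, 0, 0, 0, 0, 0, 0]'

```text
time_s: 2.5
eef_pos: [0.5272, 0.1983, 0.2631]
eef_rot: [0.001, 0.211, 0.977, 0.0]
wrist_force: [-2.6, 0.5, 6.6]
opening: 0.194
grasp_force: 58.9
```

Gripped: opening 0.19 × 85 mm ≈ 16–18 mm, which matches the sleeve. Now the arc.

carry_out --steps '[-0.0002, 0.0053, 0, 0, 0, 0.0655, 0, -0.0007, 0.0105, 0, 0, 0, 0.131, 0, -0.0016, 0.0158, 0, 0, 0, 0.197, 0, -0.0028, 0.0209, 0, 0, 0, 0.262, 0, -0.0043, 0.0259, 0, 0, 0, 0.327, 0, -0.0061, 0.0309, 0, 0, 0, 0.393, 0, -0.0083, 0.0356, 0, 0, 0, 0.458, 0, -0.0108, 0.0403, 0, 0, 0, 0.524, 0, -0.0136, 0.0448, 0, 0, 0, 0.59, 0, -0.0167, 0.0491, 0, 0, 0, 0.655, 0, -0.0167, 0.0491, 0, 0, 0, 0.655, 0, -0.0167, 0.0491, 0, 0, 0, 0.655, 0, -0.0167, 0.0491, 0, 0, 0, 0.655, 0, -0.0167, 0.0491, 0, 0, 0, 0.655, 0]'

```text
time_s: 3.9
eef_pos: [0.5623, 0.2355, 0.2631]
eef_rot: [0.0, 0.515, 0.857, -0.0]
wrist_force: [-4.5, -2.3, 7.7]
opening: 0.193
grasp_force: 59.3
```

Run:
```python
from h import *
o=ctrl.get_obs();print(o["eef_pos"],o["eef_rot"],o["q"],o["wrist_force"])
for n in("top","side"): cv2.imwrite(f"pics/{n}1.png",ctrl.camera(n)[:,:,::-1])
```

```text
[0.56231205 0.23547092 0.2630827 ] [ 7.06090264e-05  5.15196198e-01  8.57072250e-01 -1.74511708e-04] [ 2.02257199e-01  2.93832463e-01  1.55501347e+00 -3.66570102e-04
  1.29287903e+00 -2.85965414e-01] [-4.48023981 -2.32323407  7.68848047]
```

View pics/side1.png

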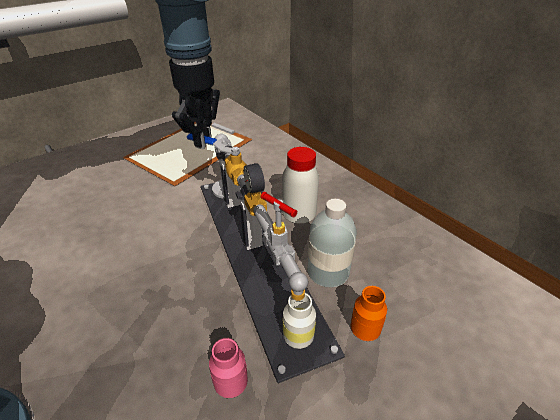

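Side view: fingers hold the blue sleeve near (203,140), and both bottles and the gauge are untouched. Tool yaw puts the lever at about 45°. Now release, lift and travel over the T-handle.

carry_out --steps '[0, 0, 0, 0, 0, 0, 0.7, 0, 0, 0, 0, 0, 0, 0.7, 0, 0, 0, 0, 0, 0, 0.7, 0, 0, 0, 0, 0, 0, 0.7, 0, 0, -0.04, 0, 0, 0, 0.7, 0, 0, -0.08, 0, 0, 0, 0.7, 0, 0, -0.1, 0, 0, 0, 0.7, -0.036, -0.024, -0.1, 0, 0, 0.05, 0.7, -0.072, -0.048, -0.1, 0, 0, 0.1, 0.7, -0.108, -0.072, -0.1, 0, 0, 0.15, 0.7, -0.144, -0.096, -0.1, 0, 0, 0.2, 0.7, -0.18, -0.12, -0.1, 0, 0, 0.25, 0.7, -0.216, -0.144, -0.1, 0, 0, 0.3, 0.7, -0.25, -0.168, -0.1, 0, 0, 0.337, 0.7, -0.25, -0.168, -0.1, 0, 0, 0.337, 0.7, -0.25, -0.168, -0.1, 0, 0, 0.337, 0.7, -0.25, -0.168, -0.1, 0, 0, 0.337, 0.7]'

```text
time_s: 5.7
eef_pos: [0.5318, -0.063, 0.3618]
eef_rot: [-0.0, 0.651, 0.759, 0.0]
wrist_force: [0.6, -0.3, -0.3]
opening: 0.698
grasp_force: 0.0
```

Run:
```python
from h import *
t,s=ctrl.camera("top"),ctrl.camera("side")
for n,i in(("top",t),("side",s)): cv2.imwrite(f"pics/{n}2.png",i[:,:,::-1])
o=ctrl.get_obs();print(o["eef_pos"],o["eef_rot"],o["wrist_force"],o["torque"],o["q"])
T=np.array([.531,-.0645])
for n,im,roi in(("top",t,(60,160,200,270)),("side",s,(160,110,240,170))):
    b=blob(im,"b",roi);e=[atz(n,x,.205)[:2] for x in b[1]];d=e[1]-e[0]
    print(n,b,atz(n,b[0],.205),np.degrees(np.arctan2(d[1],d[0])))
```

```text
[ 0.53191047 -0.06248852  0.36183167] [-1.03741073e-04  6.50233107e-01  7.59734747e-01  1.01549983e-04] [-0.18463573 -0.60050145  0.54569637] [ 0.01554061  0.04051056 -0.02334363] [-3.38834460e-01  4.76903275e-02  1.63610713e+00  2.65963765e-04
  1.45791544e+00 -4.93878296e-01]
top (array([111.73609924, 210.35469055]), (array([130.83368, 201.48796], dtype=float32), array([ 92.63851, 219.22142], dtype=float32)), (11.240432739257812, 42.11112976074219), 447) [0.56343126 0.23578269 0.205     ] 117.5585620290446
side (array([201.44119263, 138.23532104]), (array([187.32355, 134.7059 ], dtype=float32), array([215.55884, 141.76474], dtype=float32)), (29.10427474975586, 6.5484619140625), 172) [0.56118943 0.23629413 0.205     ] -63.228488944096846
```

View pics/side2.png

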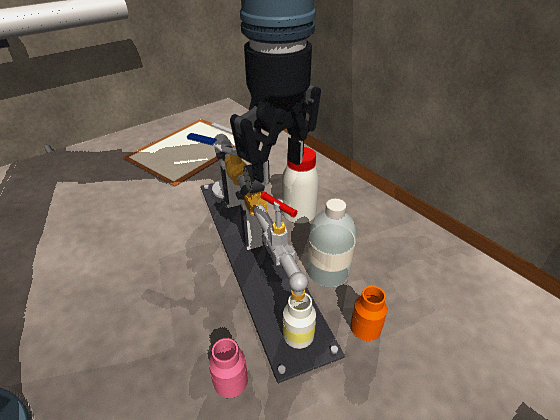

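Lever now reads 117.4°, i.e. about 46° open, and the gripper hangs over the red bar at (278,204). Descend for a high centred grip (tips staying above the collar) and close.

carry_out --steps '[-0.0015, -0.001, 0.02, 0, 0, 0, 0.5, -0.0015, -0.001, 0.04, 0, 0, 0, 0.5, -0.0015, -0.001, 0.056, 0, 0, 0, 0.5, -0.0015, -0.001, 0.056, 0, 0, 0, 0.5, -0.0015, -0.001, 0.056, 0, 0, 0, 0, -0.0015, -0.001, 0.056, 0, 0, 0, 0, -0.0015, -0.001, 0.056, 0, 0, 0, 0, -0.0015, -0.001, 0.056, 0, 0, 0, 0, -0.0015, -0.001, 0.056, 0, 0, 0, 0, -0.0015, -0.001, 0.056, 0, 0, 0, 0, -0.0015, -0.001, 0.056, 0, 0, 0, 0]'

```text
time_s: 6.9
eef_pos: [0.5305, -0.0653, 0.3074]
eef_rot: [-0.0, 0.651, 0.759, -0.001]
wrist_force: [-6.2, 0.8, 5.3]
opening: 0.093
grasp_force: 59.5
```

Run:
```python
from h import *
cv2.imwrite("pics/side3.png",cv2.resize(ctrl.camera("side")[120:260,190:370,::-1],None,fx=4,fy=4))
o=ctrl.get_obs();print(o["eef_pos"],o["eef_rot"],o["torque"])
```

```text
[ 0.53045786 -0.06530728  0.30736753] [-2.28910373e-04  6.50891835e-01  7.59170257e-01 -5.36953290e-04] [ 0.06265968  1.09375554 -0.02995473]
```

View pics/side3.png

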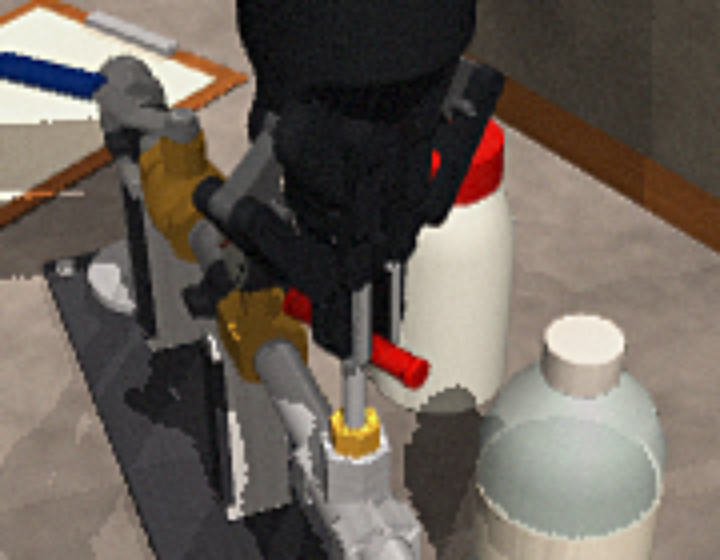

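The crop shows the pads closed on the red bar (opening 0.093 ≈ 10 mm), above the collar. Now turn clockwise in stages, watching the torque.

carry_out --steps '[0, 0, 0, 0, 0, 0.1, 0, 0, 0, 0, 0, 0, 0.2, 0, 0, 0, 0, 0, 0, 0.3, 0, 0, 0, 0, 0, 0, 0.4, 0, 0, 0, 0, 0, 0, 0.5, 0, 0, 0, 0, 0, 0, 0.6, 0, 0, 0, 0, 0, 0, 0.65, 0, 0, 0, 0, 0, 0, 0.65, 0]'

```text
time_s: 7.75
eef_pos: [0.5294, -0.0651, 0.3074]
eef_rot: [-0.001, 0.86, 0.511, -0.002]
wrist_force: [-12.6, 1.7, 9.5]
opening: 0.092
grasp_force: 60.0
```

```bash
cat > s.py <<'E'
from bench import ctrl
import numpy as np
o=ctrl.get_obs();w,x,y,z=o["eef_rot"];print(o["time_s"],"psi",np.degrees(2*np.arctan2(y,x)),"tq",o["torque"],"F",o["wrist_force"],o["eef_pos"],o["q"][5],o["joint_efforts"][5])
E
python3 s.py
```

```text
7.75 psi 61.46481974805812 tq [ 0.20930826  2.08810405 -0.12975612] F [-12.61262034   1.67881624   9.54678225] [ 0.52939573 -0.06512876  0.307353  ] 0.15403319529809906 0.4009904991835356
```

carry_out --steps '[-0.001, -0.002, 0, 0, 0, 0.06, 0, -0.001, -0.002, 0, 0, 0, 0.12, 0, -0.001, -0.002, 0, 0, 0, 0.18, 0, -0.001, -0.002, 0, 0, 0, 0.24, 0, -0.001, -0.002, 0, 0, 0, 0.24, 0]'

```text
time_s: 8.25
eef_pos: [0.5284, -0.0649, 0.3074]
eef_rot: [-0.0, 0.915, 0.404, -0.0]
wrist_force: [-4.7, 2.5, 4.8]
opening: 0.094
grasp_force: 59.5
```

```bash
python3 s.py
```

```text
8.25 psi 47.695720835386716 tq [ 0.3061256   0.92023603 -0.09217704] F [-4.74455831  2.45479078  4.76717418] [ 0.52844065 -0.06487202  0.30735769] 0.3929979185315378 0.42202633805572987
```

Still turning freely (0.89 rad so far). Continue.

carry_out --steps '[0, 0, 0, 0, 0, 0.06, 0, 0, 0, 0, 0, 0, 0.12, 0, 0, 0, 0, 0, 0, 0.18, 0, 0, 0, 0, 0, 0, 0.24, 0, 0, 0, 0, 0, 0, 0.24, 0]'

```text
time_s: 8.75
eef_pos: [0.5282, -0.0645, 0.3074]
eef_rot: [-0.001, 0.956, 0.292, -0.0]
wrist_force: [-7.4, 3.5, 5.8]
opening: 0.093
grasp_force: 59.7
```

```bash
python3 s.py
```

```text
8.75 psi 33.95614602024036 tq [ 0.5309223   1.12781393 -0.04689779] F [-7.35145782  3.52385938  5.76074573] [ 0.52817773 -0.06454826  0.30735352] 0.6329707307787273 0.4251282289624214
```

carry_out --steps '[0, 0, 0, 0, 0, 0.06, 0, 0, 0, 0, 0, 0, 0.12, 0, 0, 0, 0, 0, 0, 0.18, 0, 0, 0, 0, 0, 0, 0.18, 0]'

```text
time_s: 9.15
eef_pos: [0.5282, -0.0645, 0.3075]
eef_rot: [-0.0, 0.978, 0.207, -0.001]
wrist_force: [-7.9, 2.9, 6.3]
opening: 0.095
grasp_force: 93.5
```

```bash
python3 s.py
```

```text
9.15 psi 23.876033151626604 tq [0.52137994 1.1732794  1.85552656] F [-7.92120739  2.91943786  6.2583135 ] [ 0.52819848 -0.06446409  0.30747038] 0.8097453923099424 2.438301220536232
```

Firm stop: torque jumped to 1.9 N m. Hold briefly, then unload to find the seat angle in the tool's terms.

carry_out --steps '[0, 0, 0, 0, 0, 0, 0, 0, 0, 0, 0, 0, 0, 0, 0, 0, 0, 0, 0, -0.02, 0, 0, 0, 0, 0, 0, -0.02, 0]'

```text
time_s: 9.55
eef_pos: [0.5282, -0.0645, 0.3074]
eef_rot: [-0.0, 0.976, 0.218, -0.001]
wrist_force: [-7.6, 3.6, 5.8]
opening: 0.093
grasp_force: 86.9
```

```bash
python3 s.py
python3 - <<'E'
from h import *
T=(.5285,-.0645)
t=ctrl.camera("top");s=ctrl.camera("side");cv2.imwrite("pics/top4.png",t[:,:,::-1]);cv2.imwrite("pics/side4.png",s[:,:,::-1])
E
```

```text
9.55 psi 25.129546842563155 tq [0.45202865 1.1665855  1.78660893] F [-7.61532015  3.63177392  5.80911205] [ 0.52820576 -0.0644877   0.30742931] 0.7878118038316824 1.5839141607284546
```

carry_out --steps '[0, 0, 0, 0, 0, -0.03, 0, 0, 0, 0, 0, 0, -0.03, 0]'

```text
time_s: 9.85
eef_pos: [0.5282, -0.0645, 0.3074]
eef_rot: [-0.0, 0.973, 0.232, -0.001]
wrist_force: [-5.9, 2.3, 6.3]
opening: 0.092
grasp_force: 78.1
```

```bash
python3 s.py
```

```text
9.85 psi 26.834676229281218 tq [0.52917265 1.17900924 1.45698713] F [-5.92796909  2.2593038   6.34020262] [ 0.52819579 -0.06446907  0.30738366] 0.7579631454595237 1.2433407828211784
```

carry_out --steps '[0, 0, 0, 0, 0, -0.06, 0, 0, 0, 0, 0, 0, -0.06, 0]'

```text
time_s: 10.05
eef_pos: [0.5282, -0.0645, 0.3074]
eef_rot: [-0.0, 0.965, 0.261, -0.001]
wrist_force: [-7.5, 3.5, 6.3]
opening: 0.089
grasp_force: 63.9
```

```bash
python3 s.py
```

```text
10.05 psi 30.256360933911694 tq [0.47753215 1.13955213 0.97736727] F [-7.54503882  3.45424623  6.32180118] [ 0.5281926  -0.06450715  0.30736516] 0.6980306195961202 0.47425802797079086
```

carry_out --steps '[0, 0, 0, 0, 0, -0.04, 0, 0, 0, 0, 0, 0, -0.04, 0]'

```text
time_s: 10.25
eef_pos: [0.5282, -0.0645, 0.3074]
eef_rot: [-0.0, 0.96, 0.279, -0.0]
wrist_force: [-6.8, 3.2, 6.0]
opening: 0.092
grasp_force: 59.9
```

```bash
python3 s.py
```

```text
10.25 psi 32.45596968093653 tq [0.55675393 1.11325436 0.51202983] F [-6.76793464  3.15175119  6.00649069] [ 0.52818802 -0.06453631  0.30737852] 0.6593937669451436 0.11702328454703093
```

Torque vanishes at tool yaw ≈ 33.5°, so the valve was about 1.14 rad open at the start, within the stated range. Back off a quarter turn to yaw ≈ 123.5°.

carry_out --steps '[0, 0, 0, 0, 0, -0.1, 0, 0, 0, 0, 0, 0, -0.2, 0, 0, 0, 0, 0, 0, -0.3, 0, 0, 0, 0, 0, 0, -0.4, 0, 0, 0, 0, 0, 0, -0.5, 0, 0, 0, 0, 0, 0, -0.6, 0, 0, 0, 0, 0, 0, -0.7, 0, 0, 0, 0, 0, 0, -0.8, 0, 0, 0, 0, 0, 0, -0.9, 0, 0, 0, 0, 0, 0, -1.0, 0, 0, 0, 0, 0, 0, -1.1, 0, 0, 0, 0, 0, 0, -1.2, 0, 0, 0, 0, 0, 0, -1.3, 0, 0, 0, 0, 0, 0, -1.4, 0, 0, 0, 0, 0, 0, -1.5, 0, 0, 0, 0, 0, 0, -1.57, 0, 0, 0, 0, 0, 0, -1.59, 0, 0, 0, 0, 0, 0, -1.59, 0, 0, 0, 0, 0, 0, -1.59, 0, 0, 0, 0, 0, 0, -1.59, 0]'

```text
time_s: 12.25
eef_pos: [0.5306, -0.0651, 0.3075]
eef_rot: [0.003, 0.474, 0.881, 0.001]
wrist_force: [6.4, 0.6, -3.0]
opening: 0.093
grasp_force: 58.7
```

```bash
python3 s.py
python3 - <<'E'
from h import *
t=ctrl.camera("top");s=ctrl.camera("side")
a=cv2.imread("pics/top4.png");b=cv2.imread("pics/side4.png")
c=lambda i:cv2.resize(i,(400,300),interpolation=cv2.INTER_CUBIC)
S=lambda i:c(i[170:230,240:320]);P=lambda i:c(i[195:270,255:355])
cv2.imwrite("pics/cmp5.png",np.vstack([np.hstack([P(a),P(t[:,:,::-1])]),np.hstack([S(b),S(s[:,:,::-1])])]))
for n,im,roi in(("top",t,(60,160,200,270)),("side",s,(160,110,240,170))):
    k=blob(im,"b",roi);e=[atz(n,x,.205)[:2] for x in k[1]];d=e[1]-e[0];print(n,np.degrees(np.arctan2(d[1],d[0])),atz(n,k[0],.205))
E
```

```text
12.25 psi 123.41725995954374 tq [ 0.30838921 -1.02189204 -0.0210638 ] F [ 6.38105271  0.62802239 -3.01461957] [ 0.53055245 -0.06505361  0.30745873] -0.9287847131594799 -0.00966209132457152
top 117.07369358119504 [0.56365947 0.23594987 0.205     ]
side -63.239015708083244 [0.56095192 0.23772938 0.205     ]
```

View pics/cmp5.png

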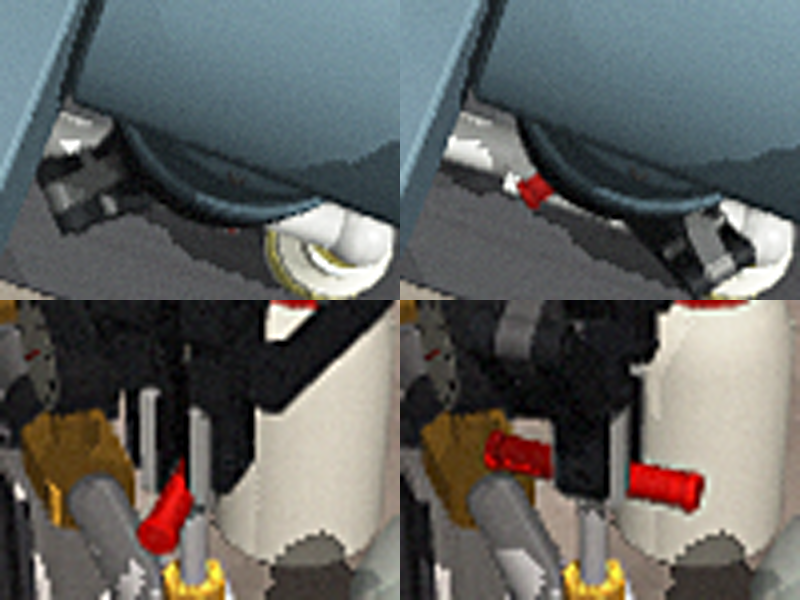

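Side crops: seated bar's end is at about (271,217); the final bar's ends are at about (258.4,200) and (299,207.6). I check the angles.

Run:
```python
from h import *
e=atz("side",(271,217.4),.238);a=atz("side",(258.4,200),.238);b=atz("side",(299,207.6),.238);m=(a+b)/2
A=lambda v:np.degrees(np.arctan2(v[1],v[0]))
print(e,a,b,m,np.linalg.norm(a-b),np.linalg.norm(e-m),A(e-m)%180,A(a-b)%180)
```

```text
[ 0.50275574 -0.082483    0.238     ] [ 0.5117467  -0.03878145  0.238     ] [ 0.54818571 -0.09026809  0.238     ] [ 0.52996621 -0.06452477  0.238     ] 0.06307673973602047 0.032602260868737055 33.4238197939365 125.28846651627813
```

```bash
python3 -c "
from bench import ctrl
print(ctrl.hand_in())"
```

```text
the job is handed in; nothing more can be done
None
```

Handed in at about 12 s, with no verdict returned: lever about 46° open, needle valve seated and backed off 90–92° with the T-handle still gripped at about 59 N, and the bottles not touched at any point.

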